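Release and pull a plug-in relay module

TASK

The plug-in relay module on the test plate has to come out. Take the orange-handled driver from the rack and push its rod straight down the release slot in front of the module, feeling for the hidden latch tab and pressing it gently (never more than 18 N on the rod) until the module springs up. Then draw the module out; finish with the module standing upright in the grey tray, the driver back in its empty hole in the rack and the other things as they were.

Things in the scene. Friction and masses are not known exactly. Their poses are not given: they have to be found in the camera images.
- slot (a point): centre of the mouth of the upright release slot, in the flat white top (orange marks) of the grey latch tower on the test plate, 70 mm above the table. Slot 8 mm wide along this frame's x, 16 mm long along its y, 1.5 mm chamfer; 12 mm of guide, then a hollow with the hidden latch tab. x points level to the module (its axis 64 mm away along x), z up. Tower 48 x 40 mm, fixed
- station: the fixed test plate, 200 x 200 mm, origin under its centre, axes as slot's. Its latch tab, 20 x 26 mm, lies level, straight below the slot, 14 to 36 mm down: it differs from unit to unit and is not measured. It yields at 4 to 8 N, rising to 9 to 11 N, frees the module after 4 to 6 mm (force then drops a little), stops hard after 7.5 mm, springs back. At most 18 N may act between driver and plate's equipment
- bay (a point): centre of the grey module bay's mouth, 44 mm above the table, axes as slot's. Bay walls 4 mm thick, 1 mm play round the module. On the plate beside it: a contactor at +y (near side 52 mm from this point, 86 mm high) and terminal blocks at -y (near side 54 mm away, 45 mm high)
- module_center (a point): centre (half-way up) of the loose plug-in relay module: white box, blue band, green terminals on top, 56 (x) x 36 (y) x 80 mm (z), 0.14 to 0.28 kg; grasp its sides along its y. Upright in the bay, centre about 56 mm above the table while latched; when the latch lets go an ejector lifts it to about 67 mm and keeps it there; it can then be drawn straight up (40 mm clears the bay)
- module: the same module, origin at the centre of its underside; a 6 mm lip at the foot of its front (-x) is held by the latch's hook
- driver_grip (a point): centre of the handle of the driver: round orange handle 24 mm in diameter, 80 mm long, z along the driver from rod to handle. It stands upright in one of the rack's three holes, handle's underside resting on the rack's top, so this point is 125 mm above the table. 75 g
- driver_tip (a point): lower end of the driver's steel rod, 6 mm in diameter (tapering to 3.6 mm over the last 4 mm) and 75 mm long below the handle; 115 mm from the handle's centre; z from rod to handle
- driver: the same driver, origin at the centre of the handle's underside, z from rod to handle
- rack_center (a point): centre of the top face of the fixed black screwdriver rack, 85 mm above the table; top 50 (x) x 150 mm (y) and 20 mm thick on two cheeks, open below
- hole0 (a point): mouth of the rack's hole at its -y end, on the top face, 10 mm in diameter, chamfered by 2 mm, through the 20 mm top
- hole1 (a point): the same for the middle hole, 48 mm further along the rack's y
- hole2 (a point): the same for the hole at the +y end
- tray_center (a point): centre of the inner floor (4 mm above the table) of the fixed grey open tray, 140 x 140 mm outside, walls 4 mm thick and 28 mm high
- driver_b_grip (a point): bystander: handle centre of the blue-handled driver in the rack, same size but with an 8.4 mm rod
- driver_g_grip (a point): bystander: handle centre of the green-handled driver in the rack, same size but with an 8.4 mm rod
- contactor_c (a point): bystander: centre of a loose black and white contactor, 75 x 45 x 82 mm
- button_green_c (a point): bystander: centre of a green push button standing on end, 30 mm wide, 57 mm high
- button_red_c (a point): bystander: centre of the same in red
- meter_c (a point): bystander: centre of a yellow multimeter lying flat, 85 x 165 x 36 mm
- relay_c (a point): bystander: centre of a grey relay on its socket, 75 x 18 x 68 mm
Not all that is in view belongs to the job. Leave any green or turquoise look-alike of the part that bears rack_center alone.

How it is judged:
By the outcome, as a careful person would: the job done as asked, in the order asked, and still so for the second after the job is handed in, with the robot touching nothing.
It also fails if it takes over 64 s, if anything falls off the work surface, if the arm or the gripper's body presses on something with over 40 N, if the wrist force passes 120 N, or if a joint passes its speed limit or range.

ROBOT

A 6-joint arm with a two-finger parallel gripper is mounted at the origin on the work surface. World frame = base frame: x ahead of the robot, y to its left, z up, the work surface at z = 0. Lengths are in mm, angles in rad, forces in N, time in s.
With the tool pointing down it reaches from about 400 to 925 mm from the base axis. Payload 12.5 kg.
Tool frame: the origin (TCP) lies at the centre of the arm's flange, where the gripper is bolted on; the fingertips stand 190 mm ahead of it and the grasp point (between the pads) lies 171 mm ahead of it; z points along the fingers, y is the line along which they close (so a half turn about z gives the same grasp; the last joint's range is limited). The gripper opens to 95 mm and grips with 3 to 60 N. Pads are 20 mm wide; open, the fingers measure 119 mm over their backs; the gripper's body (75 mm by 180 mm) begins 59 mm behind the grasp point.
Start: joints at [1.006, 0.491, 1.559, -0, 1.092, -0.106], TCP at [276.773, 560.376, 404.761] pointing down, gripper open.
Joint ranges: [-3.1, 3.1], [-0.84, 2.19], [0.05, 2.79], [-1.13, 4.28], [0.06, 2.93], [-2.69, 2.69]. Speed limits (rad/s): [2.22, 2.22, 2.79, 3.14, 3.14, 3.14].

INTERFACE

Orientations are given as [roll, pitch, yaw] about the fixed x, y, z axes, in that order (R = Rz(yaw) Ry(pitch) Rx(roll)).
In Python, from cell import env, read_camera, search_frame, cut_out gives the robot as it stands. The module is installed in compiled form; this text tells all that it offers.
- The arm moves only by the tool move_arm, never from a script. Its argument "commands" is a list of rows, each a list of 3 entries, a list of its own where there are three numbers: the shift along the world's x, y, z normalised to -1 to 1, where 1 is 0.03 m, then the turn about the world's z normalised to -1 to 1, where 1 is 0.08 rad, then the opening, from -1 (shut) to 1 (fully open), so that 0 is half open. A call has 1 to 20 rows; each row shifts and turns the commanded pose from where the row before left it; what a row does not reach is not made up. A row lasts 1/12 s, in which the tool goes at most 41.7 mm and 7.16 degrees, less where a joint would pass 70% of its speed; a pose out of reach is approached as far as the arm can. A call with a number of a shift or a turn outside -1 to 1 is refused whole. A call with a gripper value outside its range is refused whole. The fingers move at their own pace and stop on an object; the grip force is fixed at half the most. Time passes only in rows, so rows that do not move let the fingers close. It gives the time, the measured TCP pose, the force, the opening and the grip force at its end, in the units of the state.
- env.state(): the state, without advancing time (a new reading comes with each control period).
- read_camera(name): name is "side" or "top"; returns a dict with "image" (420x560x3 uint8, red, green, blue), "fx", "fy", "cx", "cy" (pixels), "rvec" (rotation vector, rad) and "tvec" (3), from world to camera coordinates, as OpenCV has them. Camera axes: x right, y down, z forward; pixel columns grow to the right and rows downward; lengths in mm; the calibration is good to about 2 mm. A picture is of the moment at which its call begins. There is no depth.
- env.job_done(): hands the job in; it is judged then, once.
Trained networks look in a picture, given as the dict that the camera call returned (one of the last four; its "shot" number tells which), for a name from the list of things; names that differ only in an ending like _2 or _b are one class to them, and where a whole thing is asked for, a point or a joint stands for the part that bears it (a point fixed in the world has none). Each returns a list of dicts, best first, with "confidence" (0 to 1); they miss things now and then, are a little off and sometimes report something else, mostly with a low value. They report only what shows in the picture. A call takes as long as a camera call. They do not tell look-alikes from the thing itself.
- search_frame(thing, picture): "at" ([column, row] in pixels, amid what is visible of it).
- cut_out(thing, picture): "region" (420x560 bool, what is visible of it) and "at" ([column, row] in pixels, amid what is visible of it).
The state is a dict: "t": time; "joints": joint angles; "qvel": joint speeds; "tau": joint torques, N m; "eef_pos": TCP position; "tcp_rot": TCP orientation; "ft_force": force on the tool from outside, world axes, zero at the start; "moment": the same for the moment, N m; "opening": opening from 0.0 (shut) to 1.0 (fully open); "grip_force": force on a finger pad.
Only numpy, scipy, OpenCV 4.12 (cv2) and the standard library are available. Lean on these libraries where they do the work, as an engineer would, in place of code of your own. Each camera call takes 0.05 s, during which the arm holds its last target. There are 200 camera calls.

## Working session

There is one attempt and no reset: what is moved stays moved. The work goes in short steps, Python scripts to look and compute and a tool call to move; the robot and the scene stay as the last step left them, time stands still between calls to the robot, and variables do not carry over. Pictures are saved under pics/ and viewed, at most 10 in all, crops included, and the job is handed in when it is done.

Besides the shell and the picture viewer there is one more tool, called after "Emit:" as a command line: name --argument value ..., lists and objects as JSON in quotes. move_arm: Moves the arm, as the interface text tells. Its arguments: {"type":"object","properties":{"commands":{"type":"array","items":{"type":"array"}}},"required":["commands"]}

```bash
mkdir -p pics
cat > h.py <<'E'
import numpy as np, cv2
from cell import env, read_camera, search_frame, cut_out
def cam(p):
    R=cv2.Rodrigues(np.array(p["rvec"],float))[0]; t=np.array(p["tvec"],float).ravel()
    K=np.array([[p["fx"],0,p["cx"]],[0,p["fy"],p["cy"]],[0,0,1]],float); return K,R,t
def ray(p,uv):
    K,R,t=cam(p); d=R.T@np.linalg.inv(K)@np.array([uv[0],uv[1],1.]); return -R.T@t,d
def atz(p,uv,z):
    c,d=ray(p,uv); return c+d*(z-c[2])/d[2]
def tri(obs):
    A=np.zeros((3,3));b=np.zeros(3)
    for p,uv in obs:
        c,d=ray(p,uv); d=d/np.linalg.norm(d); M=np.eye(3)-np.outer(d,d); A+=M;b+=M@c
    return np.linalg.solve(A,b)
def proj(p,X):
    K,R,t=cam(p); x=K@(R@np.asarray(X,float)+t); return x[:2]/x[2]
def save(p,n,box=None,s=1):
    im=p["image"][:,:,::-1]
    if box: im=im[box[1]:box[3],box[0]:box[2]]
    cv2.imwrite("pics/"+n,cv2.resize(im,None,fx=s,fy=s,interpolation=cv2.INTER_CUBIC))
E
python3 - <<'E'
from h import *
T=read_camera("top");S=read_camera("side")
save(T,"top0.png",s=1.4);save(S,"side0.png",s=1.4)
for n,p in(("top",T),("side",S)):
    K,R,t=cam(p);print(n,K[0,0],(-R.T@t).round(),R[2].round(2))
for th in "slot bay module_center driver_grip driver_tip rack_center hole0 hole1 hole2 tray_center driver_b_grip contactor_c meter_c relay_c".split():
    for n,p in(("T",T),("S",S)):
        print(th,n,[(np.round(r["at"]).astype(int).tolist(),round(r["confidence"],2)) for r in search_frame(th,p)][:5])
s=env.state();print({k:np.round(s[k],3).tolist() for k in("t","eef_pos","tcp_rot","ft_force","opening")})
E
```

```text
top 434.9090483401002 [ 433.   75. 1055.] [ 0.16  0.01 -0.99]
side 460.49480923698377 [ 387. -635.  793.] [ 0.19  0.69 -0.7 ]
slot T [([255, 134], 0.71), ([325, 246], 0.68)]
slot S [([308, 173], 0.58)]
bay T [([329, 242], 0.72)]
bay S [([262, 275], 0.83)]
module_center T [([314, 231], 0.92)]
module_center S [([268, 245], 0.63)]
driver_grip T [([188, 234], 0.69), ([172, 204], 0.46), ([172, 222], 0.19)]
driver_grip S [([261, 134], 0.79)]
driver_tip T [([171, 203], 0.46)]
driver_tip S [([260, 135], 0.56)]
rack_center T [([113, 235], 0.98), ([186, 318], 0.74), ([185, 232], 0.62), ([373, 129], 0.22)]
rack_center S [([231, 124], 0.81), ([241, 164], 0.79), ([243, 143], 0.69), ([167, 180], 0.65), ([261, 134], 0.51)]
hole0 T [([187, 318], 0.98), ([114, 232], 0.66), ([185, 234], 0.65)]
hole0 S [([233, 127], 0.82), ([239, 164], 0.8), ([165, 177], 0.67)]
hole1 T [([187, 318], 0.98), ([114, 232], 0.66), ([185, 234], 0.65)]
hole1 S [([233, 127], 0.82), ([239, 164], 0.8), ([165, 177], 0.67)]
hole2 T [([187, 318], 0.98), ([114, 232], 0.66), ([185, 234], 0.65)]
hole2 S [([233, 127], 0.82), ([239, 164], 0.8), ([165, 177], 0.67)]
tray_center T [([446, 238], 0.82)]
tray_center S [([316, 388], 0.69), ([246, 168], 0.5)]
driver_b_grip T [([175, 248], 0.63), ([324, 245], 0.24)]
driver_b_grip S [([225, 144], 0.78)]
contactor_c T [([370, 128], 0.76)]
contactor_c S [([407, 282], 0.62)]
meter_c T [([258, 134], 0.88), ([168, 204], 0.72)]
meter_c S [([355, 201], 0.88)]
relay_c T [([325, 131], 0.58)]
relay_c S [([384, 247], 0.92), ([223, 141], 0.37)]
{'t': 1.5, 'eef_pos': [276.777, 560.371, 404.783], 'tcp_rot': [3.141, -0.0, 2.683], 'ft_force': [0.427, 0.071, -0.309], 'opening': 1.001}
```

View pics/top0.png

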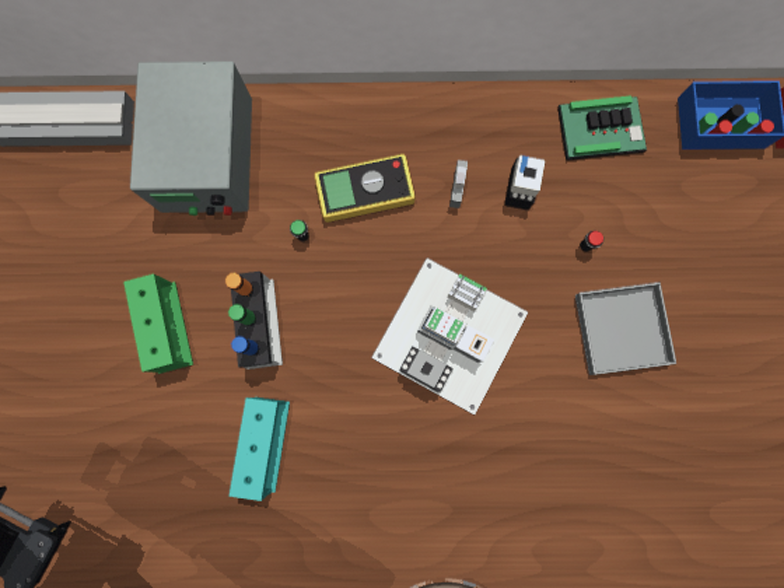

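View pics/side0.png

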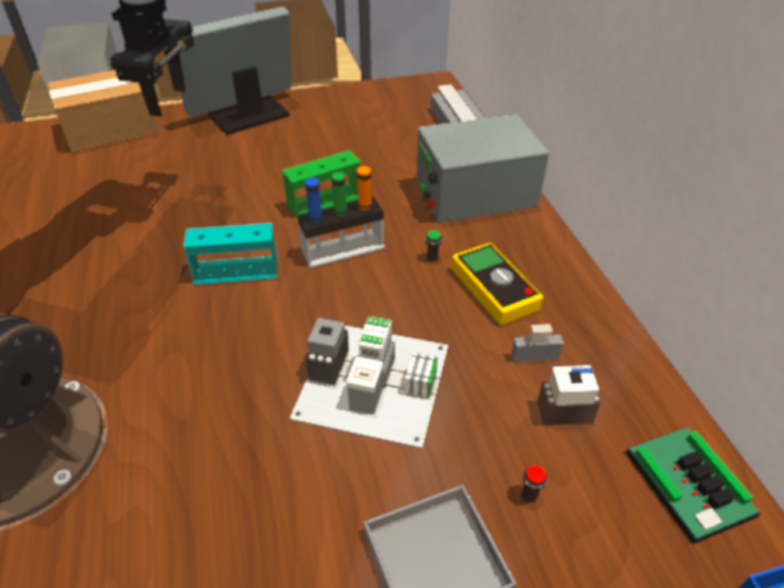

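The top view shows the orange driver at about (168,201) native px, in the far hole of the black rack. The slot with its orange marks is at about (341,246), and the tray at about (447,236). Candidates that could be confused:
- **Drivers:** orange (168,201), green (169,223), blue (171,246).
- **Racks:** black (182,230), green look-alike (113,235), turquoise look-alike (186,318). The two look-alikes are to be left alone.

I choose the orange driver in the black rack and will check it in a close crop.

Run:
```python
from h import *
T=read_camera("top");S=read_camera("side")
def crop(p,b,s): return cv2.resize(p["image"][b[1]:b[3],b[0]:b[2],::-1],None,fx=s,fy=s,interpolation=cv2.INTER_CUBIC)
a=crop(T,(150,185,210,275),3.3333); b=crop(T,(262,180,382,300),2.5)
c=crop(S,(200,100,290,190),3.3333); d=crop(S,(205,220,325,320),3.0)
W=np.zeros((600,800,3),np.uint8)
W[:300,:200]=a[:300]; W[:300,250:550]=b[:300,:300]; W[300:600,:300]=c[:300]; W[300:600,350:710]=d[:300]
cv2.imwrite("pics/m1.png",W)
import pickle; pickle.dump((dict(T),dict(S)),open("p1.pkl","wb"))
for n,p in(("T",T),("S",S)):
    hsv=cv2.cvtColor(p["image"],cv2.COLOR_RGB2HSV)
    m=cv2.inRange(hsv,(8,150,150),(20,255,255))
    k,l,st,ce=cv2.connectedComponentsWithStats(m)
    print(n,[(st[i].tolist(),ce[i].round(1).tolist()) for i in range(1,k) if st[i,4]>8][:12])
    for th in("driver_grip","rack_center","slot","bay","module"):
        for r in cut_out(th,p)[:3]:
            ys,xs=np.nonzero(r["region"]); print(n,th,round(r["confidence"],2),np.round(r["at"],1),xs.min(),xs.max(),ys.min(),ys.max(),len(xs))
```

```text
T [([161, 195, 11, 11, 83], [165.5, 199.9])]
T driver_grip 0.59 [168.4 203. ] 162 179 196 210 170
T driver_grip 0.29 [175.5 247.7] 166 183 241 253 181
T rack_center 0.65 [110.  232.3] 89 136 197 265 2373
T rack_center 0.58 [185.7 320.9] 164 206 284 357 2299
T slot 0.81 [324.3 246.9] 267 375 185 295 6317
T bay 0.97 [330.9 244.6] 266 377 185 295 6407
T bay 0.45 [172.9 221.5] 164 181 218 232 188
T module 0.76 [317.4 232.8] 302 333 220 245 520
S [([36, 51, 47, 12, 151], [59.1, 56.6]), ([310, 52, 18, 11, 89], [317.7, 56.1]), ([38, 59, 63, 19, 410], [68.9, 68.7]), ([247, 58, 30, 30, 260], [264.6, 71.9]), ([230, 60, 7, 2, 10], [233.3, 60.6]), ([213, 62, 16, 3, 18], [220.3, 62.6]), ([121, 73, 9, 2, 10], [125.3, 73.9]), ([251, 73, 5, 16, 42], [253.0, 80.0]), ([225, 77, 15, 29, 131], [231.7, 90.0]), ([15, 83, 27, 32, 253], [29.2, 94.1]), ([0, 89, 7, 18, 79], [2.2, 95.9]), ([270, 89, 13, 13, 106], [277.0, 95.0])]
S driver_grip 0.84 [264.6 134.5] 256 266 119 167 310
S rack_center 0.92 [231.1 128. ] 202 257 107 154 1308
S rack_center 0.67 [245.2 164.5] 213 274 142 191 2002
S rack_center 0.62 [168.9 179.9] 132 198 159 202 2274
S slot 0.73 [264.7 276.4] 208 319 227 318 6664
S slot 0.34 [381.5 345.9] 373 390 333 357 337
S bay 0.71 [260.  135.1] 256 265 119 149 274
S bay 0.6 [260.3 272.4] 208 318 227 318 6645
S module 0.83 [268.6 243. ] 256 279 227 259 616
```

View pics/m1.png

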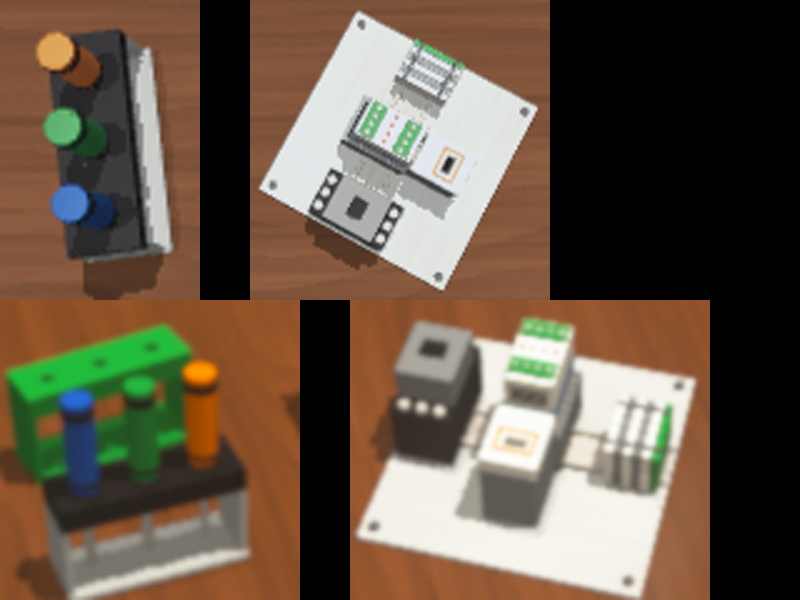

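The crop confirms the choice. The orange driver is in the black rack's far hole (top-view cap at 165.5,199.9; side-view cap at about 260,122). The slot is a dark slit inside the orange frame at top-view (341.6,246), side-view (260,267).

Run:
```python
from h import *
import pickle
T,S=pickle.load(open("p1.pkl","rb"))
def dark(p,c,r):
    g=p["image"].astype(float).mean(2); y0,x0=int(c[1])-r,int(c[0])-r
    w=g[y0:y0+2*r+1,x0:x0+2*r+1]; w=np.clip(150-w,0,None); Y,X=np.mgrid[y0:y0+2*r+1,x0:x0+2*r+1]
    m=np.array([(X*w).sum(),(Y*w).sum()])/w.sum(); print("darkwindow",w.sum().round(), w.round().astype(int).tolist()[r]); return m
# orange-cap tops by hue
def cap(p,lo,hi,box,vmin):
    hsv=cv2.cvtColor(p["image"],cv2.COLOR_RGB2HSV); m=cv2.inRange(hsv,lo,hi); M=np.zeros_like(m); M[box[1]:box[3],box[0]:box[2]]=m[box[1]:box[3],box[0]:box[2]]
    M[hsv[:,:,2]<vmin]=0; ys,xs=np.nonzero(M); return np.array([xs.mean(),ys.mean()]),len(xs)
for nm,lo,hi,bt,bs in(("o",(8,100,0),(22,255,255),(158,192,180,212),(255,118,268,124)),("g",(45,90,0),(75,255,255),(158,214,180,230),(236,122,250,129)),("b",(100,90,0),(125,255,255),(158,238,180,255),(217,126,231,133))):
    v={"o":200,"g":150,"b":170}[nm]
    a,n=cap(T,lo,hi,bt,v); b,n2=cap(S,lo,hi,bs,0)
    print(nm,a.round(1),n,atz(T,a,165).round(1),"S",b.round(1),n2,atz(S,b,165).round(1))
sT=dark(T,(341.6,246),4); sS=dark(S,(260.3,267),3)
print("slot",sT,atz(T,sT,70),sS,atz(S,sS,70),tri([(T,sT),(S,sS)]))
# plate
for n,p,c in(("T",T,(322,243)),("S",S,(264,276))):
    g=cv2.cvtColor(p["image"],cv2.COLOR_RGB2HSV); m=((g[:,:,1]<45)&(g[:,:,2]>150)).astype(np.uint8)
    M=np.zeros_like(m); x0,x1,y0,y1=(260,382,180,300) if n=="T" else (202,326,222,324)
    M[y0:y1,x0:x1]=m[y0:y1,x0:x1]
    if n=="S": M[:230]=0
    pts=cv2.findNonZero(M); h=cv2.convexHull(pts); q=cv2.approxPolyDP(h,6,True).reshape(-1,2)
    W=[atz(p,a,8)[:2].round(1).tolist() for a in q]; print(n,q.tolist(),W)
    if len(W)==4:
        W=np.array(W);print("centre",W.mean(0),[np.hypot(*(W[i]-W[i-1])).round(1) for i in range(4)],[np.degrees(np.arctan2(*(W[i]-W[i-1])[::-1])).round(1) for i in range(4)])
# tray
t=cut_out
g=cv2.cvtColor(T["image"],cv2.COLOR_RGB2HSV); m=((g[:,:,1]<45)).astype(np.uint8); M=np.zeros_like(m); M[198:275,405:490]=m[198:275,405:490]
k,l,st,ce=cv2.connectedComponentsWithStats(M); i=1+np.argmax(st[1:,4]); c=cv2.findNonZero((l==i).astype(np.uint8)); r=cv2.minAreaRect(c); print("tray",r,[atz(T,a,28)[:2].round().tolist() for a in cv2.boxPoints(r)],atz(T,r[0],28))
```

```text
o [166.  199.8] 85 [594.9 319.3 165. ] S [261.2 120.6] 75 [601.2 317.8 165. ]
g [168.2 222.6] 85 [547.1 313.1 165. ] S [241.6 124.6] 79 [550.6 312.6 165. ]
b [170.4 245.5] 87 [499.8 307.  165. ] S [222.5 129.8] 52 [501.7 302.7 165. ]
darkwindow 1608.0 [0, 0, 63, 110, 106, 45, 0, 0, 0]
darkwindow 0.0 [0, 0, 0, 0, 0, 0, 0]
slot [340.7168325  245.39427861] [503.60175635 -53.60543367  70.        ] [nan nan] [nan nan nan] [nan nan nan]
T [[376, 222], [339, 295], [266, 255], [305, 184]] [[563.8, -148.7], [391.3, -54.1], [486.7, 117.8], [659.6, 21.4]]
centre [525.35 -15.9 ] [np.float64(195.2), np.float64(196.7), np.float64(196.6), np.float64(198.0)] [np.float64(-119.4), np.float64(151.3), np.float64(61.0), np.float64(-29.1)]
S [[319, 247], [301, 318], [208, 298], [226, 230], [278, 231]] [[660.0, 15.4], [565.2, -153.9], [394.5, -58.9], [465.2, 122.5], [582.8, 87.9]]
tray ((446.4053955078125, 234.43243408203125), (60.8276252746582, 63.129207611083984), 80.53767395019531) [[590.0, -227.0], [614.0, -377.0], [471.0, -389.0], [449.0, -243.0]] [ 530.17152552 -308.96501379   28.        ]<stdin>:7: RuntimeWarning: invalid value encountered in divide
```

Emit:
move_arm --commands '[[[0.883, -0.669, 0], 0.613, 0.3], [[0.883, -0.669, 0], 0.613, 0.3], [[0.883, -0.669, 0], 0.613, 0.3], [[0.883, -0.669, 0], 0.613, 0.3], [[0.883, -0.669, 0], 0.613, 0.3], [[0.883, -0.669, 0], 0.613, 0.3], [[0.883, -0.669, 0], 0.613, 0.3], [[0.883, -0.669, 0], 0.613, 0.3], [[0.883, -0.669, 0], 0.613, 0.3], [[0.883, -0.669, 0], 0.613, 0.3], [[0.883, -0.669, 0], 0.613, 0.3], [[0.883, -0.669, 0], 0.613, 0.3], [[0, 0, 0], 0, 0.3], [[0, 0, 0], 0, 0.3]]'

```text
t: 3.27
eef_pos: [595.7, 318.3, 404.3]
tcp_rot: [-3.142, -0.0, -3.015]
ft_force: [-0.4, 0.6, 0.6]
opening: 0.652
grip_force: 0.0
```

Emit:
move_arm --commands '[[[-0.03, 0.03, -0.9], 0, 0.3], [[0, 0, -0.9], 0, 0.3], [[0, 0, -0.9], 0, 0.3], [[0, 0, -0.9], 0, 0.3], [[0, 0, 0], 0, 0.3], [[0, 0, 0], 0, -1], [[0, 0, 0], 0, -1], [[0, 0, 0], 0, -1], [[0, 0, 0], 0, -1], [[0, 0, 0], 0, -1], [[0, 0, 0], 0, -1], [[0, 0, 0], 0, -1]]'

```text
t: 4.27
eef_pos: [593.8, 320.4, 297.4]
tcp_rot: [3.141, 0.001, -3.012]
ft_force: [-1.1, -0.5, 3.3]
opening: 0.248
grip_force: 30.0
```

Emit:
move_arm --commands '[[[0, 0, 0.5], 0, -1], [[0, 0, 1], 0, -1], [[0, 0, 1], 0, -1], [[0, 0, 1], 0, -1], [[0, 0, 0.5], 0, -1], [[-0.231, -0.959, 0], -0.612, -1], [[-0.231, -0.959, 0], -0.612, -1], [[-0.231, -0.959, 0], -0.612, -1], [[-0.231, -0.959, 0], -0.612, -1], [[-0.231, -0.959, 0], -0.612, -1], [[-0.231, -0.959, 0], -0.612, -1], [[-0.231, -0.959, 0], -0.612, -1], [[-0.231, -0.959, 0], -0.612, -1], [[-0.231, -0.959, 0], -0.612, -1], [[-0.231, -0.959, 0], -0.612, -1], [[-0.231, -0.959, 0], -0.612, -1], [[-0.231, -0.959, 0], -0.612, -1], [[-0.231, -0.959, 0], -0.612, -1], [[0, 0, -0.5], 0, -1], [[0, 0, 0], 0, -1]]'

```text
t: 5.93
eef_pos: [503.0, -54.8, 400.3]
tcp_rot: [-3.141, -0.002, 2.632]
ft_force: [-0.4, -0.6, -1.6]
opening: 0.247
grip_force: 30.0
```

Run:
```python
from h import *
s=env.state();print({k:np.round(s[k],4).tolist() for k in("t","eef_pos","tcp_rot","ft_force","opening","grip_force")})
S=read_camera("side");T=read_camera("top")
e=np.array(s["eef_pos"])
X=e-[0,0,287.4]; print("tip pred",X, proj(S,X), "slot px S",proj(S,[503.6,-53.6,70]))
b=(215,190,305,290)
c=cv2.resize(S["image"][b[1]:b[3],b[0]:b[2],::-1],None,fx=6,fy=6,interpolation=cv2.INTER_CUBIC)
cv2.imwrite("pics/s2.png",c)
import pickle; pickle.dump((dict(T),dict(S)),open("p2.pkl","wb"))
```

```text
{'t': 5.9333, 'eef_pos': [503.0352, -54.8392, 400.3455], 'tcp_rot': [-3.141, -0.0022, 2.632], 'ft_force': [-0.3561, -0.6451, -1.5628], 'opening': 0.2472, 'grip_force': 29.9997}
tip pred [503.03524722 -54.83921862 112.94550522] [257.55450928 252.66998065] slot px S [258.29179875 266.19415795]
```

View pics/s2.png

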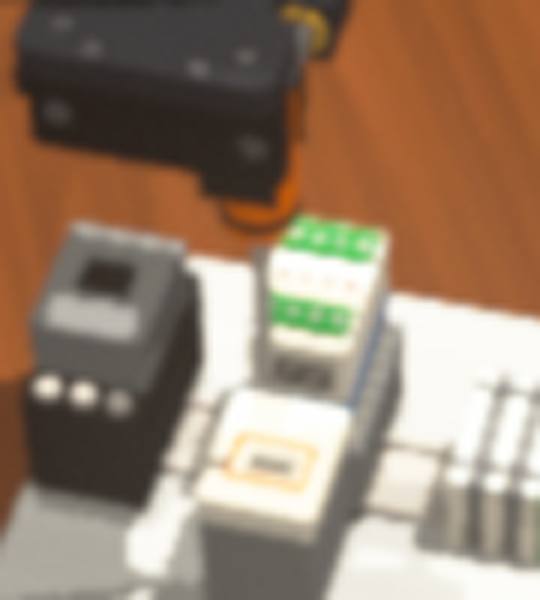

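The crop shows the gripper holding the orange handle above the tower. The slot slit sits at crop (272,463), i.e. side px (260.3,267). The steel rod is hard to see against the background, so I'll difference this picture against the earlier one.

Run:
```python
from h import *
import pickle
T1,S1=pickle.load(open("p1.pkl","rb"));T2,S2=pickle.load(open("p2.pkl","rb"))
d=np.abs(S2["image"].astype(int)-S1["image"]).sum(2)
print("S handle underside pred",proj(S2,[503,-54.8,187.9]),"tip",proj(S2,[503,-54.8,112.9]))
for y in range(222,262,2): print(y,d[y,248:272].tolist())
# slot slit in side image, dark-weighted within orange frame
for nm,p in(("S1",S1),("S2",S2)):
    g=p["image"].astype(float).mean(2)
    print(nm); print(g[263:272,250:272].round().astype(int))
g=T1["image"].astype(float).mean(2);print(g[238:254,334:350].round().astype(int))
```

```text
S handle underside pred [256.37193057 225.76738447] tip [257.5329462  252.67413543]
222 [50, 92, 110, 129, 131, 131, 130, 133, 134, 143, 143, 141, 104, 35, 86, 92, 50, 21, 30, 31, 29, 29, 30, 28]
224 [21, 19, 4, 46, 59, 46, 38, 35, 34, 42, 53, 63, 56, 45, 77, 52, 16, 3, 26, 30, 33, 28, 33, 31]
226 [31, 32, 20, 11, 61, 68, 41, 39, 46, 54, 57, 52, 44, 50, 111, 120, 33, 31, 44, 44, 39, 38, 36, 37]
228 [32, 31, 26, 21, 11, 24, 42, 62, 71, 67, 61, 58, 58, 65, 71, 42, 43, 53, 47, 48, 50, 46, 43, 46]
230 [29, 29, 28, 29, 29, 26, 26, 28, 23, 35, 43, 37, 29, 25, 22, 29, 42, 39, 43, 51, 50, 46, 46, 52]
232 [48, 45, 42, 38, 34, 33, 32, 34, 45, 78, 96, 61, 60, 36, 33, 37, 40, 44, 56, 55, 55, 52, 52, 49]
234 [44, 38, 38, 45, 47, 51, 53, 50, 8, 56, 46, 20, 14, 18, 22, 15, 10, 10, 13, 12, 12, 15, 14, 18]
236 [57, 40, 28, 27, 25, 27, 24, 22, 12, 151, 262, 189, 54, 14, 11, 9, 9, 9, 8, 5, 7, 15, 12, 7]
238 [51, 48, 30, 26, 27, 27, 27, 22, 12, 147, 258, 203, 89, 28, 18, 16, 14, 10, 11, 10, 9, 9, 8, 9]
240 [41, 57, 33, 26, 24, 24, 25, 22, 5, 112, 141, 87, 74, 27, 15, 12, 14, 19, 21, 21, 24, 26, 26, 22]

[... 3034 characters left out ...]
 132 173 228 212 196 232 232]
 [232 232 228 187 221 215  79  38  44 105 206 226 186 221 232 232]
 [232 231 212 194 228 163  40  41  64 159 223 213 195 232 232 232]
 [232 227 186 217 217  87  40  44 105 205 226 187 222 232 232 232]
 [231 213 194 228 169  44  45  68 161 224 212 197 232 232 232 232]
 [230 183 211 224 165 109  76 113 207 227 187 222 232 232 232 231]
 [230 193 189 227 226 201 154 170 225 213 196 233 232 232 231 226]
 [232 230 195 187 201 227 228 229 228 186 222 232 232 232 230 216]
 [226 230 232 230 206 179 215 227 213 195 232 232 232 232 224 214]
 [151 204 227 232 231 208 194 188 193 222 232 232 232 230 218 229]
 [ 65 102 180 224 227 232 231 219 209 232 233 232 232 227 229 229]]
```

The difference puts the rod at column 258.3, about 1.3 px right of its prediction. The slot shows the same offset against the top-view estimate, so rod and slot agree once I shift about (+0.8,+1.2) mm. I'll go down to just above the mouth.

Emit:
move_arm --commands '[[[0.027, 0.04, -0.5], 0, -1], [[0, 0, -0.5], 0, -1], [[0, 0, -0.3], 0, -1], [[0, 0, 0], 0, -1], [[0, 0, 0], 0, -1]]'

```text
t: 6.45
eef_pos: [504.7, -51.9, 363.0]
tcp_rot: [-3.142, -0.0, 2.636]
ft_force: [0.4, -0.5, -0.3]
opening: 0.251
grip_force: 30.0
```

Run:
```python
from h import *
import pickle
S=read_camera("side"); s=env.state();e=np.array(s["eef_pos"]);print(e.round(2),s["ft_force"].round(2) if hasattr(s["ft_force"],"round") else s["ft_force"])
print(proj(S,e-[0,0,287.4]))
c=cv2.resize(S["image"][215:285,225:295,::-1],None,fx=8,fy=8,interpolation=cv2.INTER_CUBIC);cv2.imwrite("pics/s3.png",c)
```

```text
[504.77 -52.03 363.38] [ 0.11 -0.22 -0.68]
[258.59915121 263.59264985]
```

View pics/s3.png

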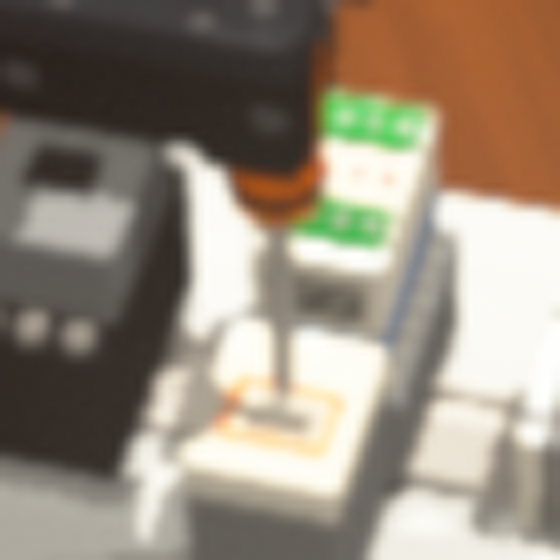

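Run:
```python
from h import *
import pickle
T1,S1=pickle.load(open("p1.pkl","rb"))
S=read_camera("side"); s=env.state();e=np.array(s["eef_pos"]);print(e.round(2),np.round(s["ft_force"],2))
X=e-[0,0,287.4]; print("tip",X.round(2),proj(S,X))
u=np.array([.485,.875,0]);v=np.array([-.875,.485,0])
P=X.copy();P[2]=70;print("z70",proj(S,P),"du/mm",proj(S,P+u)-proj(S,P),"dv/mm",proj(S,P+v)-proj(S,P),"dz",proj(S,P+[0,0,1])-proj(S,P))
d=S["image"].astype(int).mean(2)-S1["image"].astype(int).mean(2)
print(d[252:272,254:268].round().astype(int))
```

```text
[504.72 -52.12 363.54] [ 0.9  -0.07 -0.15]
tip [504.72 -52.12  76.14] [258.58078765 263.57582345]
z70 [258.66243913 265.52967475] du/mm [ 0.13423494 -0.37384772] dv/mm [-0.4775406 -0.0939436] dz [-0.01324102 -0.31684641]
[[ 10  14  21  18  24  36  43  33  14   7   7   8   8   9]
 [ 14  19  19  15  13  17  23  22  13   9   9   8   9   9]
 [ 18  18  14   9   1  -6   2   9  11  12  12  12  11  10]
 [ 14   8   4   0 -18 -40 -36 -19   1  14  16  15  13  12]
 [ 10   3   1  -2 -18 -69 -87 -53 -10  12  20  18  15  16]
 [  5   2   0  -2 -16 -72 -95 -47  -6   5   8   8   7  10]
 [  2   1   0  -2 -15 -69 -95 -45  -7   1   1   2   1   2]
 [  0   0  -1  -2 -13 -61 -95 -53 -12  -1   0   0   0   0]
 [ -1  -1  -1  -2 -12 -56 -95 -60 -15  -3  -1  -1  -1  -1]
 [ -2  -2  -2  -3 -13 -58 -95 -61 -15  -2  -1  -1  -1  -1]
 [ -4  -3  -3  -6 -20 -62 -92 -60 -17  -3  -1  -1  -1   0]
 [-11  -3  -2  -3 -13 -44 -71 -47 -17  -6  -2  -1  -1  -1]
 [-25 -10  -4   0  -3 -24 -44 -26  -8  -2  -2  -1  -3  -3]
 [-54 -35 -20  -2  -1 -19 -29 -13  -2   0   0  -1  -2  -3]
 [-60 -61 -50  -7   5  -7 -12  -2   2   1   0  -1  -4  -3]
 [-21 -30 -33  -2  11  10   9  12  10   6   0  -3  -4  -2]
 [ -6  -9  -7   2   7  10  11  11  10   4  -1  -3  -4  -2]
 [ -2  -3  -3  -1   1   1   2   2   3   0  -1  -3  -3  -1]
 [ -1  -1  -3  -2  -2  -1  -2  -2  -1  -2  -2   0   0  -1]
 [ -1  -1  -1  -2  -2  -2  -1  -2  -2  -3  -1  -1  -1  -1]]
```

Emit:
move_arm --commands '[[[-0.043, -0.06, 0], 0, -1], [[0, 0, 0], 0, -1], [[0, 0, 0], 0, -1]]'

```text
t: 6.8
eef_pos: [503.1, -54.3, 363.2]
tcp_rot: [3.141, 0.001, 2.635]
ft_force: [-0.1, 0.4, -0.8]
opening: 0.25
grip_force: 30.0
```

Emit:
move_arm --commands '[[[0.008, 0.012, -0.1], 0, -1], [[0, 0, -0.05], 0, -1], [[0, 0, -0.03], 0, -1], [[0, 0, -0.03], 0, -1], [[0, 0, -0.03], 0, -1], [[0, 0, 0], 0, -1]]'

```text
t: 7.3
eef_pos: [503.4, -53.8, 355.3]
tcp_rot: [-3.142, -0.0, 2.635]
ft_force: [-0.0, 0.1, -1.0]
opening: 0.245
grip_force: 30.0
```

Emit:
move_arm --commands '[[[0, 0, -0.04], 0, -1], [[0, 0, -0.04], 0, -1], [[0, 0, -0.04], 0, -1], [[0, 0, -0.04], 0, -1], [[0, 0, -0.04], 0, -1], [[0, 0, 0], 0, -1]]'

```text
t: 7.8
eef_pos: [503.4, -53.8, 349.3]
tcp_rot: [-3.142, -0.0, 2.635]
ft_force: [0.0, -1.0, -0.7]
opening: 0.253
grip_force: 30.0
```

Emit:
move_arm --commands '[[[0, 0, -0.05], 0, -1], [[0, 0, -0.05], 0, -1], [[0, 0, -0.05], 0, -1], [[0, 0, -0.05], 0, -1], [[0, 0, -0.05], 0, -1], [[0, 0, 0], 0, -1]]'

```text
t: 8.3
eef_pos: [503.4, -53.8, 341.7]
tcp_rot: [-3.142, -0.0, 2.635]
ft_force: [-0.9, -0.1, -0.8]
opening: 0.246
grip_force: 30.0
```

Emit:
move_arm --commands '[[[0, 0, -0.04], 0, -1], [[0, 0, -0.04], 0, -1], [[0, 0, -0.04], 0, -1], [[0, 0, 0], 0, -1]]'

```text
t: 8.63
eef_pos: [503.4, -53.8, 338.2]
tcp_rot: [3.142, -0.0, 2.635]
ft_force: [0.2, 0.0, -0.8]
opening: 0.251
grip_force: 30.0
```

Emit:
move_arm --commands '[[[0, 0, -0.04], 0, -1], [[0, 0, -0.04], 0, -1], [[0, 0, -0.04], 0, -1], [[0, 0, 0], 0, -1]]'

```text
t: 8.97
eef_pos: [503.4, -53.8, 334.6]
tcp_rot: [3.142, -0.0, 2.635]
ft_force: [0.7, 0.8, -0.7]
opening: 0.249
grip_force: 30.0
```

Emit:
move_arm --commands '[[[0, 0, -0.04], 0, -1], [[0, 0, -0.04], 0, -1], [[0, 0, -0.04], 0, -1], [[0, 0, 0], 0, -1]]'

```text
t: 9.3
eef_pos: [503.4, -53.8, 331.0]
tcp_rot: [3.142, -0.0, 2.635]
ft_force: [-0.2, 0.5, -0.9]
opening: 0.249
grip_force: 30.0
```

Emit:
move_arm --commands '[[[0, 0, -0.04], 0, -1], [[0, 0, -0.04], 0, -1], [[0, 0, -0.04], 0, -1], [[0, 0, 0], 0, -1]]'

```text
t: 9.63
eef_pos: [503.4, -53.8, 327.4]
tcp_rot: [3.142, -0.0, 2.635]
ft_force: [-0.4, -0.5, -1.0]
opening: 0.248
grip_force: 30.0
```

Emit:
move_arm --commands '[[[0, 0, -0.04], 0, -1], [[0, 0, -0.04], 0, -1], [[0, 0, -0.04], 0, -1], [[0, 0, 0], 0, -1]]'

```text
t: 9.97
eef_pos: [503.5, -53.8, 324.6]
tcp_rot: [3.141, 0.001, 2.635]
ft_force: [-1.2, 0.0, 7.4]
opening: 0.248
grip_force: 30.0
```

Emit:
move_arm --commands '[[[0, 0, -0.03], 0, -1], [[0, 0, -0.03], 0, -1], [[0, 0, 0], 0, -1]]'

```text
t: 10.22
eef_pos: [503.5, -53.8, 322.9]
tcp_rot: [3.141, 0.001, 2.635]
ft_force: [-0.9, -0.0, 7.7]
opening: 0.252
grip_force: 30.0
```

Emit:
move_arm --commands '[[[0, 0, -0.03], 0, -1], [[0, 0, -0.03], 0, -1], [[0, 0, 0], 0, -1]]'

```text
t: 10.47
eef_pos: [503.5, -53.8, 321.0]
tcp_rot: [3.141, 0.001, 2.635]
ft_force: [-1.4, 0.1, 8.8]
opening: 0.25
grip_force: 30.0
```

Emit:
move_arm --commands '[[[0, 0, -0.03], 0, -1], [[0, 0, 0], 0, -1]]'

```text
t: 10.63
eef_pos: [503.5, -53.8, 320.2]
tcp_rot: [3.141, 0.001, 2.635]
ft_force: [-1.4, 0.5, 8.3]
opening: 0.248
grip_force: 30.0
```

Run:
```python
from h import *
import pickle
T1,S1=pickle.load(open("p1.pkl","rb"))
S=read_camera("side")
a=S1["image"][222:262,252:286].astype(np.float32).mean(2);b=S["image"][222:290,245:296].astype(np.float32).mean(2)
# green terminals rows
for p in(S1,S):
    h=cv2.cvtColor(p["image"],cv2.COLOR_RGB2HSV)[225:262,262:286];m=cv2.inRange(h,(45,100,60),(75,255,255));ys,xs=np.nonzero(m);print(ys.mean()+225,ys.min()+225,ys.max()+225,xs.mean()+262,len(xs))
```

```text
233.43076923076924 226 244 268.12307692307695 65
233.05555555555554 225 239 271.27777777777777 18
```

Emit:
move_arm --commands '[[[0, 0, -0.02], 0, -1], [[0, 0, 0], 0, -1]]'

```text
t: 10.85
eef_pos: [503.5, -53.8, 319.7]
tcp_rot: [3.141, 0.001, 2.635]
ft_force: [-1.3, -0.0, 10.2]
opening: 0.252
grip_force: 30.0
```

Run:
```python
from h import *
import pickle
T1,S1=pickle.load(open("p1.pkl","rb"))
S=read_camera("side");T=read_camera("top")
A=np.hstack([cv2.resize(p["image"][215:285,225:295,::-1],None,fx=5.6,fy=5.6,interpolation=cv2.INTER_CUBIC) for p in(S1,S)])
cv2.imwrite("pics/s4.png",A)
```

```text
(no output)
```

View pics/s4.png

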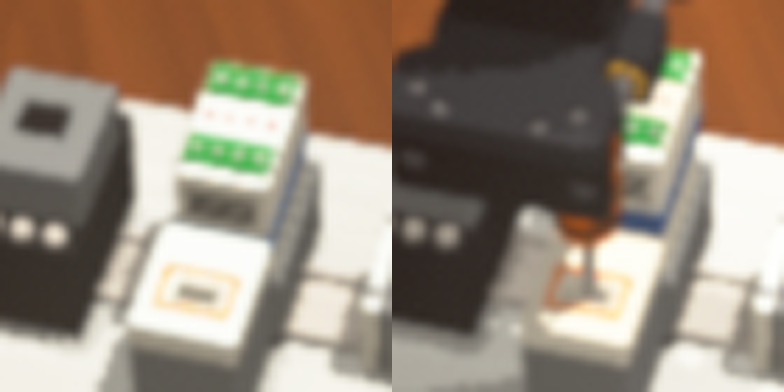

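The right half shows the module sprung up: its top edge is about 4.6 px higher and the blue band now shows at side px (275,254). I'll draw the rod out and return the driver.

Emit:
move_arm --commands '[[[0, 0, 0.3], 0, -1], [[0, 0, 0.6], 0, -1], [[0, 0, 0.9], 0, -1], [[0, 0, 0.9], 0, -1], [[0, 0, 0.6], 0, -1], [[0.2316, 0.9595, 0], 0.611, -1], [[0.2316, 0.9595, 0], 0.611, -1], [[0.2316, 0.9595, 0], 0.611, -1], [[0.2316, 0.9595, 0], 0.611, -1], [[0.2316, 0.9595, 0], 0.611, -1], [[0.2316, 0.9595, 0], 0.611, -1], [[0.2316, 0.9595, 0], 0.611, -1], [[0.2316, 0.9595, 0], 0.611, -1], [[0.2316, 0.9595, 0], 0.611, -1], [[0.2316, 0.9595, 0], 0.611, -1], [[0.2316, 0.9595, 0], 0.611, -1], [[0.2316, 0.9595, 0], 0.611, -1], [[0.2316, 0.9595, 0], 0.611, -1], [[0, 0, 0], 0, -1], [[0, 0, 0], 0, -1]]'

```text
t: 12.62
eef_pos: [593.5, 321.6, 417.6]
tcp_rot: [-3.141, -0.001, -3.011]
ft_force: [-0.6, -1.0, -1.1]
opening: 0.25
grip_force: 30.0
```

Emit:
move_arm --commands '[[[0, 0, -0.5], 0, -1], [[0, 0, -0.3], 0, -1], [[0, 0, 0], 0, -1], [[0, 0, 0], 0, -1], [[0, 0, 0], 0, -1]]'

```text
t: 13.03
eef_pos: [593.9, 319.9, 394.6]
tcp_rot: [3.141, 0.0, -3.014]
ft_force: [0.2, 0.5, -0.4]
opening: 0.246
grip_force: 30.0
```

Emit:
move_arm --commands '[[[0, 0, -0.5], 0, -1], [[0, 0, -0.3], 0, -1], [[0, 0, -0.15], 0, -1], [[0, 0, -0.15], 0, -1], [[0, 0, 0], 0, -1]]'

```text
t: 13.45
eef_pos: [593.8, 320.3, 360.3]
tcp_rot: [-3.141, -0.001, -3.013]
ft_force: [0.3, 1.1, -0.2]
opening: 0.25
grip_force: 30.0
```

Emit:
move_arm --commands '[[[0, 0, -0.3], 0, -1], [[0, 0, -0.5], 0, -1], [[0, 0, -0.5], 0, -1], [[0, 0, -0.4], 0, -1], [[0, 0, -0.2], 0, -1], [[0, 0, -0.07], 0, -1], [[0, 0, 0], 0, -1]]'

```text
t: 14.03
eef_pos: [593.8, 320.4, 301.6]
tcp_rot: [-3.142, -0.0, -3.013]
ft_force: [1.0, -0.6, -0.5]
opening: 0.246
grip_force: 30.0
```

Emit:
move_arm --commands '[[[0, 0, -0.04], 0, -1], [[0, 0, -0.04], 0, -1], [[0, 0, -0.04], 0, -1], [[0, 0, 0], 0, -1], [[0, 0, 0], 0, -1]]'

```text
t: 14.45
eef_pos: [593.7, 320.4, 298.5]
tcp_rot: [3.141, 0.0, -3.013]
ft_force: [0.5, -0.3, 0.1]
opening: 0.249
grip_force: 30.0
```

Emit:
move_arm --commands '[[[0, 0, -0.03], 0, -1], [[0, 0, 0], 0, -1], [[0, 0, 0], 0, -0.2], [[0, 0, 0], 0, 0.1], [[0, 0, 0], 0, 0.3], [[0, 0, 0], 0, 0.3], [[0, 0, 0], 0, 0.3], [[0, 0, 0], 0, 0.3], [[0, 0, 0.4], 0, 0.3], [[0, 0, 0.9], 0, 0.3], [[0, 0, 1], 0, 0.3], [[0, 0, 1], 0, 0.3], [[0, 0, 1], 0, 0.3], [[0, 0, 0], 0, 0.3]]'

```text
t: 15.62
eef_pos: [593.7, 320.4, 433.8]
tcp_rot: [3.139, 0.009, -3.013]
ft_force: [-0.3, 0.5, -0.1]
opening: 0.647
grip_force: 0.0
```

Run:
```python
from h import *
import pickle
T1,S1=pickle.load(open("p1.pkl","rb"))
S=read_camera("side");T=read_camera("top")
pickle.dump((dict(T),dict(S)),open("p3.pkl","wb"))
a=cv2.resize(S["image"][100:190,200:290,::-1],None,fx=3.3333,fy=3.3333,interpolation=cv2.INTER_CUBIC)
b=cv2.resize(T["image"][180:300,262:382,::-1],None,fx=2.5,fy=2.5,interpolation=cv2.INTER_CUBIC)
cv2.imwrite("pics/m5.png",np.hstack([a,b]))
for n,p in(("T1",T1),("T",T)):
    h=cv2.cvtColor(p["image"],cv2.COLOR_RGB2HSV); m=cv2.inRange(h,(45,100,60),(75,255,255)); M=np.zeros_like(m); M[218:246,298:338]=m[218:246,298:338]
    k,l,st,ce=cv2.connectedComponentsWithStats(M)
    C=[ce[i] for i in range(1,k) if st[i,4]>8]; print(n,np.round(C,1).tolist(),[int(st[i,4]) for i in range(1,k)])
    z=96 if n=="T1" else 107
    c=np.mean(sorted(C,key=lambda a:-a[0])[:2],0); print(c,atz(p,c,z))
    W=[atz(p,x,z)[:2] for x in C]; 
    if len(W)==2: d=W[0]-W[1]; print("ang",np.degrees(np.arctan2(d[1],d[0])),np.hypot(*d))
```

```text
T1 [[310.8, 227.5], [323.1, 235.2], [327.0, 233.5]] [35, 26, 12]
[325.03846154 234.36538462] [526.37088023 -16.37283466  96.        ]
T [[307.9, 225.1], [311.5, 226.3], [323.8, 232.2]] [12, 20, 28, 5]
[317.64285714 229.275     ] [536.61383958   0.56053069 107.        ]
```

View pics/m5.png

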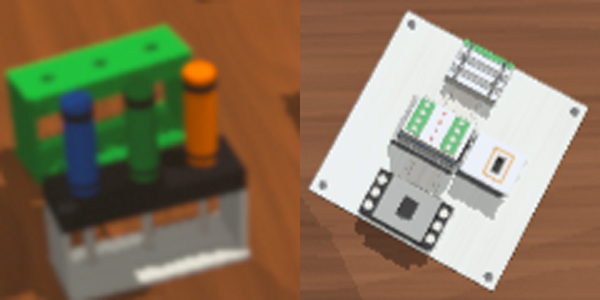

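The driver is back in its hole in the black rack, and the module stands raised in the bay (top view, module top about (317,229)). The module axis from the slot works out at (534.4, 2.1).

Emit:
move_arm --commands '[[[-0.0706, -0.379, 0], -0.985, 0.3], [[-0.0706, -0.379, 0], -0.985, 0.3], [[-0.0706, -0.379, 0], -0.985, 0.3], [[-0.0706, -0.379, 0], -0.985, 0.3], [[-0.0706, -0.379, 0], -0.985, 0.3], [[-0.0706, -0.379, 0], -0.985, 0.3], [[-0.0706, -0.379, 0], -0.985, 0.3], [[-0.0706, -0.379, 0], -0.985, 0.3], [[-0.0706, -0.379, 0], -0.985, 0.3], [[-0.0706, -0.379, 0], -0.985, 0.3], [[-0.0706, -0.379, 0], -0.985, 0.3], [[-0.0706, -0.379, 0], -0.985, 0.3], [[-0.0706, -0.379, 0], -0.985, 0.3], [[-0.0706, -0.379, 0], -0.985, 0.3], [[-0.0706, -0.379, 0], -0.985, 0.3], [[-0.0706, -0.379, 0], -0.985, 0.3], [[-0.0706, -0.379, 0], -0.985, 0.3], [[-0.0706, -0.379, 0], -0.985, 0.3], [[-0.0706, -0.379, 0], -0.985, 0.3], [[-0.0706, -0.379, 0], -0.985, 0.3]]'

```text
t: 17.38
eef_pos: [551.1, 92.4, 425.3]
tcp_rot: [-3.139, -0.0, 1.69]
ft_force: [0.4, -0.8, -0.3]
opening: 0.655
grip_force: 0.0
```

Emit:
move_arm --commands '[[[-0.0706, -0.379, 0], -0.985, 0.3], [[-0.0706, -0.379, 0], -0.985, 0.3], [[-0.0706, -0.379, 0], -0.985, 0.3], [[-0.0706, -0.379, 0], -0.985, 0.3], [[-0.0706, -0.379, 0], -0.985, 0.3], [[-0.0706, -0.379, 0], -0.985, 0.3], [[-0.0706, -0.379, 0], -0.985, 0.3], [[-0.0706, -0.379, 0], -0.985, 0.3], [[0, 0, -0.5], 0, 0.3], [[0, 0, 0], 0, 0.3], [[0, 0, 0], 0, 0.3]]'

```text
t: 18.3
eef_pos: [534.3, 2.0, 410.4]
tcp_rot: [-3.139, 0.001, 1.064]
ft_force: [-0.4, 0.0, -0.3]
opening: 0.65
grip_force: 0.0
```

Emit:
move_arm --commands '[[[0, 0, -0.6], 0, 0.3], [[0, 0, -0.9], 0, 0.3], [[0, 0, -0.9], 0, 0.3], [[0, 0, -0.9], 0, 0.3], [[0, 0, -0.9], 0, 0.3], [[0, 0, -0.7], 0, 0.3], [[0, 0, -0.38], 0, 0.3], [[0, 0, 0], 0, 0.3]]'

```text
t: 18.97
eef_pos: [534.2, 2.4, 250.9]
tcp_rot: [-3.138, 0.002, 1.065]
ft_force: [-0.3, -0.1, 0.3]
opening: 0.648
grip_force: 0.0
```

Emit:
move_arm --commands '[[[0, 0, 0], 0, 0], [[0, 0, 0], 0, -0.1], [[0, 0, 0], 0, -0.2], [[0, 0, 0], 0, -1], [[0, 0, 0], 0, -1], [[0, 0, 0], 0, -1], [[0, 0, 0], 0, -1]]'

```text
t: 19.55
eef_pos: [534.7, 2.0, 253.8]
tcp_rot: [3.14, -0.001, 1.064]
ft_force: [0.6, -0.6, 6.2]
opening: 0.377
grip_force: 30.0
```

Emit:
move_arm --commands '[[[0, 0, 0.15], 0, -1], [[0, 0, 0.2], 0, -1], [[0, 0, 0.3], 0, -1], [[0, 0, 0.4], 0, -1], [[0, 0, 0.5], 0, -1], [[0, 0, 0.7], 0, -1], [[0, 0, 0.7], 0, -1], [[0, 0, 0.4], 0, -1], [[0, 0, 0], 0, -1]]'

```text
t: 20.3
eef_pos: [534.2, 2.2, 356.2]
tcp_rot: [3.139, -0.001, 1.064]
ft_force: [-0.1, 0.0, -2.4]
opening: 0.376
grip_force: 30.0
```

Run:
```python
from h import *
T=read_camera("top");S=read_camera("side")
for n,p in(("T",T),("S",S)):
    for r in cut_out("tray_center",p)[:2]:
        M=r["region"].astype(np.uint8); q=cv2.minAreaRect(cv2.findNonZero(M)); print(n,round(r["confidence"],2),np.round(r["at"],1),atz(p,r["at"],4).round(),q, atz(p,q[0],28).round())
s=env.state();print(np.round(s["ft_force"],2),s["opening"],np.round(s["eef_pos"],1))
A=np.hstack([cv2.resize(T["image"][170:310,260:400,::-1],None,fx=2.8,fy=2.8),cv2.resize(S["image"][190:330,190:330,::-1],None,fx=2.8,fy=2.8)])
cv2.imwrite("pics/m6.png",A)
```

```text
T 0.71 [445.8 238.2] [ 523. -316.    4.] ((446.0220031738281, 234.64666748046875), (60.7206916809082, 64.03363037109375), 81.46923065185547) [ 530. -308.   28.]
T 0.23 [283.2 244.4] [512.  76.   4.] ((277.5597229003906, 241.74234008789062), (18.5777587890625, 43.1728401184082), 6.709836959838867) [517.  90.  28.]
S 0.89 [313.3 388.4] [ 545. -295.    4.] ((313.275634765625, 395.1942138671875), (81.9661865234375, 88.87775421142578), 69.67686462402344) [ 536. -317.   28.]
S 0.42 [382.2 247.6] [800. -20.   4.] ((383.2523193359375, 243.54153442382812), (24.406808853149414, 35.61175537109375), 86.8201675415039) [795. -28.  28.]
[ 0.24 -0.18 -1.84] 0.37585165357799194 [534.1   2.1 352.6]
```

View pics/m6.png

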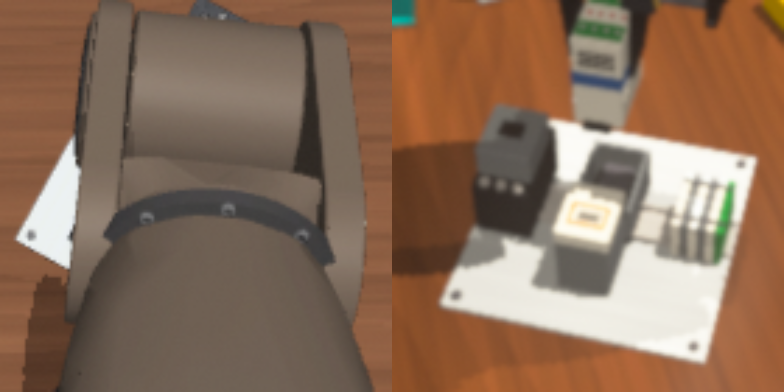

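The side view shows the module held upright, clear of the empty bay. Next is the tray.

Emit:
move_arm --commands '[[[0, -0.5, 0], 0, -1], [[-0.012, -0.9, 0], 0, -1], [[-0.012, -0.94, 0], 0, -1], [[-0.012, -0.94, 0], 0, -1], [[-0.012, -0.94, 0], 0, -1], [[-0.012, -0.94, 0], 0, -1], [[-0.012, -0.94, 0], 0, -1], [[-0.012, -0.94, 0], 0, -1], [[-0.012, -0.94, 0], 0, -1], [[-0.012, -0.94, 0], 0, -1], [[-0.012, -0.9, 0], 0, -1], [[-0.012, -0.5, 0], 0, -1], [[0, 0, -0.5], 0, -1], [[0, 0, -0.9], 0, -1], [[0, 0, -0.9], 0, -1], [[0, 0, -0.7], 0, -1], [[0, 0, -0.4], 0, -1], [[0, 0, -0.2], 0, -1], [[0, 0, 0], 0, -1]]'

```text
t: 22.08
eef_pos: [530.5, -307.3, 244.2]
tcp_rot: [-3.139, -0.0, 1.064]
ft_force: [-0.7, 0.1, -2.3]
opening: 0.38
grip_force: 30.0
```

Emit:
move_arm --commands '[[[0, 0, -0.12], 0, -1], [[0, 0, -0.1], 0, -1], [[0, 0, -0.06], 0, -1], [[0, 0, 0], 0, -1], [[0, 0, 0], 0, -1]]'

```text
t: 22.5
eef_pos: [530.5, -307.6, 237.5]
tcp_rot: [3.141, 0.0, 1.064]
ft_force: [0.6, -0.4, -2.8]
opening: 0.375
grip_force: 30.0
```

Emit:
move_arm --commands '[[[0, 0, -0.05], 0, -1], [[0, 0, -0.04], 0, -1], [[0, 0, -0.04], 0, -1], [[0, 0, 0], 0, -1]]'

```text
t: 22.83
eef_pos: [530.4, -307.5, 232.9]
tcp_rot: [-3.141, -0.0, 1.064]
ft_force: [-0.1, 0.1, -2.8]
opening: 0.373
grip_force: 30.0
```

Emit:
move_arm --commands '[[[0, 0, -0.03], 0, -1], [[0, 0, -0.03], 0, -1], [[0, 0, 0], 0, -1]]'

```text
t: 23.08
eef_pos: [530.5, -307.6, 231.8]
tcp_rot: [3.141, 0.0, 1.064]
ft_force: [-1.1, -0.0, 3.2]
opening: 0.379
grip_force: 30.0
```

Emit:
move_arm --commands '[[[0, 0, 0], 0, -0.1], [[0, 0, 0], 0, 0.1], [[0, 0, 0], 0, 0.3], [[0, 0, 0], 0, 0.3], [[0, 0, 0], 0, 0.3], [[0, 0, 0], 0, 0.3], [[0, 0, 0.3], 0, 0.3], [[0, 0, 0.8], 0, 0.3], [[0, 0, 1], 0, 0.3], [[0, 0, 1], 0, 0.3], [[0, 0, 1], 0, 0.3], [[-0.6, 0.6, 0.6], 0, 0.3], [[-0.9, 0.9, 0], 0, 0.3], [[-0.9, 0.9, 0], 0, 0.3], [[-0.9, 0.9, 0], 0, 0.3], [[-0.6, 0.6, 0], 0, 0.3], [[0, 0, 0], 0, 0.3], [[0, 0, 0], 0, 0.3]]'

```text
t: 24.58
eef_pos: [413.1, -190.0, 373.5]
tcp_rot: [3.14, 0.0, 1.064]
ft_force: [0.5, -0.5, -1.1]
opening: 0.65
grip_force: 0.0
```

Run:
```python
from h import *
S=read_camera("side");T=read_camera("top");s=env.state();print(s["t"],np.round(s["eef_pos"]))
A=np.hstack([cv2.resize(T["image"][:,130:,::-1],(400,390)),cv2.resize(S["image"][:,130:,::-1],(400,390))])
cv2.imwrite("pics/m7.png",A)
```

```text
24.6833 [ 414. -191.  373.]
```

View pics/m7.png

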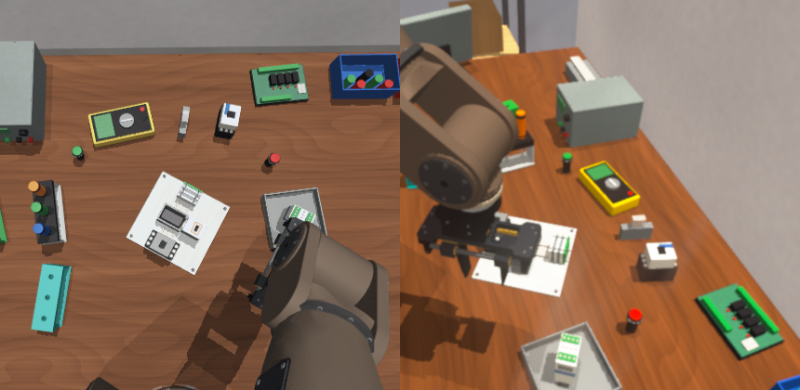

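The final picture shows the module upright in the tray (composite side view 567,352), the orange driver in the rack, the bay empty and the bystanders unmoved.

```bash
python3 -c "
from cell import env
print(env.job_done())"
```

```text
the job is handed in; nothing more can be done
None
```

I handed the job in at about 25 s: the latch released with no reading above about 11 N, the module stands upright in the tray, the orange driver is back in its hole, and nothing else looks moved.

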